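Clamp a bottle in the labelling jig with the forked bar

ROBOT

A 6-joint arm with a two-finger parallel gripper is mounted at the origin on the work surface. World frame = base frame: x ahead of the robot, y to its left, z up, the work surface at z = 0. Lengths are in mm, angles in rad, forces in N, time in s.
With the tool pointing down it reaches from about 350 to 875 mm from the base axis. Payload 4.2 kg.
Tool frame: the origin (TCP) lies midway between the tips of the shut fingers; the grasp point (between the pads) lies 19 mm behind it; z points along the fingers, y is the line along which they close (so a half turn about z gives the same grasp; the last joint's range is limited). The gripper opens to 85 mm and grips with 20 to 120 N. Pads are 22 mm wide; open, the fingers measure 114 mm over their backs; the gripper's body (76 mm by 85 mm) begins 54 mm behind the grasp point. The pads swing forward as they close: fully open they stand 13 mm farther back than shut.
Start: joints at [-0.949, 0.385, 0.008, 0, -1.194, -0.259], TCP at [221.822, -584.289, 231.312] pointing down, gripper open.
Joint ranges: [-3.14, 3.14], [-1.21, 2.06], [-1.07, 1.41], [-3.16, 2.05], [-2.99, -0.16], [-3.1, 3.1]. Speed limits (rad/s): [2.79, 2.79, 3.14, 3.14, 3.14, 3.14].

INTERFACE

Orientations are given as a unit quaternion [x, y, z, w].
In Python, from bench import * gives the robot as it stands.
- The arm moves only by the tool drive_tool, never from a script. Its argument "plan" is a list that holds one entry, the list of rows, each a list of 5 numbers: the closure, from -1 (fully open) to 1 (shut), then the shift along the world's x, y, z in mm, then the turn about the world's z in degrees. A call has 1 to 20 rows; each row shifts and turns the commanded pose from where the row before left it; what a row does not reach is not made up. A row lasts 1/12 s, in which the tool goes at most 41.7 mm and 7.16 degrees, less where a joint would pass 70% of its speed; a pose out of reach is approached as far as the arm can. A call is refused whole if a number of a shift passes 41.7 or a number of a turn 7.16, either way. A call with a gripper value outside its range is refused whole. The fingers move at their own pace and stop on an object; the grip force is fixed at half the most. Time passes only in rows, so rows that do not move let the fingers close. It gives the time, the measured TCP pose, the force, the opening and the grip force at its end, in the units of the state.
- read_state(): the state, without advancing time (a new reading comes with each control period).
- get_image(name): name is "scene" or "side" or "wrist"; returns (picture, depth): 400x640x3 uint8, red, green, blue; 400x640 float32, mm along the optical axis (not along the pixel's ray), 0 where there is no reading.
- camera_model(name): a dict with "fx", "fy", "cx", "cy" (pixels), "R" (3x3) and "t" (3): a world point X has camera coordinates R X + t; the wrist camera has in their place "mount" (4x4, takes a point from camera to tool coordinates, whose origin is the TCP and whose axes are the flange's). Camera axes: x right, y down, z forward; pixel columns grow to the right and rows downward; lengths in mm; the calibration is good to about 2 mm. A picture is of the moment at which its call begins: read the wrist's pose just before it. camera_model takes no time and is no camera call.
- job_done(): hands the job in; it is judged then, once.
The state is a dict: "clock": time; "joints": joint angles; "joint_vel": joint speeds; "joint_efforts": joint torques, N m; "position": TCP position; "ee_rot": TCP orientation; "contact_force": force on the tool from outside, world axes, zero at the start; "wrist_torque": the same for the moment, N m; "gripper_width": finger opening in mm; "grasp_force": force on a finger pad.
Only numpy, scipy, OpenCV 4.12 (cv2) and the standard library are available. Lean on these libraries where they do the work, as an engineer would, in place of code of your own. Each camera call takes 0.05 s, during which the arm holds its last target. There are 200 camera calls.

TASK

Take the fork-ended steel bar out of its tray and use it to push the stiff clamp handle on the labelling jig away from you, past its dead point, until it snaps over and stays down with the brown bottle held upright and home in the white V block. Work the handle with the bar only, keeping your hand off it, then lay the bar flat back in the tray and let go. Do not knock over or shift the spare bottle or the glue jar.

Things in the scene. Friction and masses are not known exactly. Their poses are not given: they have to be found in the camera images.
- jig: Fixed labelling jig: dark steel base plate 360 x 100 x 12 mm, from x = -75 to 285 mm, with a toggle clamp and a V block. Origin: on the bench right below the handle's pivot; z up, x along the jig, the way the handle is thrown and the plunger moves (roughly away from the robot). Two steel cheeks (70 long, 46 wide over both, 85 mm high) carry the handle.
- pivot (a point): Axis of the handle's hinge, 70 mm above the bench, above the jig's origin. The hinge axis is the jig's y.
- handle (a joint): Handle angle, rad. 0 = open (leans 0.5 rad from vertical to the jig's -x), 0.5 = upright, 1.45 = thrown fully over to the jig's +x (0.95 rad past vertical). Dead point at 1.1: below it a spring drives the handle back to 0, beyond it on to 1.45, where it stays. It takes 0.6 to 0.7 N m (about 7 N at the push point) up to near the dead point; light damping.
- push_point (a point): Point on the axis of the handle 95 mm from the pivot, moving with it: a good place for the fork. The handle is a straight round steel rod of 16 mm diameter with a black sleeve on its lower part; its rounded end is 125 mm from the pivot.
- bar: Loose steel bar with a fork, 0.35 kg, 245 mm long, 22 mm high, lying flat. Origin: underside, at its place to grip (near its balance point); x to the fork, z up. Shank 22 x 22 mm from x = -110 to 88 mm (black sleeve on the tail), a 50 mm wide crosspiece, then two prongs 10 mm wide from x = 100 to 135 mm, 30 mm apart. Flat throat between them at x = 100 mm.
- bar_throat (a point): Middle of the throat of the fork, the face between the prongs that bears on the handle; 100 mm ahead of the bar's origin, at mid-height (11 mm).
- bar_tip (a point): Fork end of the bar, between the ends of the prongs, 135 mm ahead of its origin, at mid-height.
- bar_tail (a point): Tail end of the bar, 110 mm behind its origin, at mid-height.
- tray: Fixed open aluminium tray 340 x 200 mm, 18 mm high, walls 4 mm, floor 4 to 5 mm thick. Origin: centre of its underside on the bench; x along its length. The bar lies in it with the fork towards the tray's +x and is to be laid back in it, flat and wholly inside the walls.
- bottle: Loose brown glass bottle with paper label, 62 mm diameter, 205 mm tall, about 0.6 kg, standing on the jig's plate (12 mm above the bench) about 10 to 20 mm short of the V block. Origin: centre of its underside; z along its axis. The thrown clamp pushes it home.
- foot_face (a point): Centre of the face of the clamp's round black rubber foot (30 mm) on the end of the plunger, 70 mm above the bench, 140 mm ahead of the pivot when open. Linked to the handle: as it is thrown the plunger goes out about 32 mm along the jig's x up to the dead point (4 mm back after it) and the foot pushes the bottle home; its spring then holds the bottle with about 11 N.
- seat (a point): Where the centre of the bottle's underside is when the bottle is home in the V block: on the jig's plate, 195 mm ahead of the pivot. The white V block (100 mm tall) opens to the jig's -x with 45 degree faces.
- carton: Fixed open cardboard carton of capped bottles, 260 x 190 mm (flaps to about 310 mm wide), bottles up to 195 mm high; on the other side of the jig from the tray. Origin: centre of its underside. Keep clear of it.
- spare_bottle: Loose brown bottle without a label, 62 mm diameter, 205 mm tall, standing on the bench well to one side of the V block. Bystander. Origin: centre of its underside.
- glue_jar: Loose white jar, 60 mm diameter, 65 mm tall, standing on the bench well to one side of the V block. Bystander. Origin: centre of its underside.
- bar_grip (a point): Middle of the bar's shank at its place to grip: 11 mm above the bar's origin.
Things that resemble listed ones, but are neither listed nor needed, are in the scene too. Leave any turquoise look-alike of the bottle alone. Of the things that look like the bar, take the one that is nearest to the robot's base at the start.

How it is judged (in metres and radians):
On the way, in this order (a step that is already met when the one before it is completed fails the run):
1. The bar is lifted out of the tray (z of bar_grip in the frame of tray above 0.06 m), for 0.2 s.
2. The bar is pushing the handle up towards its dead point (handle past 0.5 rad, pressed by the bar) (value of joint handle between 0.5 and 1.15 rad and contact force between bar and handle above 0.5 N), for 0.05 s.
3. The handle has snapped over and stays down (value of joint handle above 1.35 rad), for 0.3 s.
At the end, for the whole second after the job is handed in: The handle is down past its dead point (over 1.35 rad), the bottle stands upright (within 0.08 rad) within 6 mm of its seat in the V block, and the bar lies flat and at rest wholly inside the tray, released (value of joint handle above 1.35 rad and horizontal distance between bottle and seat below 0.006 m and angle between bottle's own z axis and vertical below 0.08 rad and x of bar_tip in the frame of tray between -0.166 and 0.166 m and y of bar_tip in the frame of tray between -0.096 and 0.096 m and z of each of bar_tip, bar_tail in the frame of tray below 0.024 m and x of bar_tail in the frame of tray between -0.166 and 0.166 m and y of bar_tail in the frame of tray between -0.096 and 0.096 m and linear speed of each of bar, bottle below 0.02 m/s); the robot touches nothing.
It fails at once if the hand or arm touches the clamp handle (contact force between any of the fingers, the arm and handle above 0.5 N).
It fails at once if the bottle in the jig is tipped over (angle between bottle's own z axis and vertical above 0.4 rad).
It fails at once if the spare bottle is shifted more than 30 mm or tipped (distance of spare_bottle from where it was at the start of the episode above 0.03 m or angle between spare_bottle's own z axis and vertical above 0.3 rad).
It fails at once if the glue jar is shifted more than 30 mm or tipped (distance of glue_jar from where it was at the start of the episode above 0.03 m or angle between glue_jar's own z axis and vertical above 0.3 rad).
It also fails if it takes over 61 s, if anything falls off the work surface, if the arm or the gripper's body presses on something with over 40 N, if the wrist force passes 120 N, or if a joint passes its speed limit or range.

## Working session

There is one attempt and no reset: what is moved stays moved. The work goes in short steps, Python scripts to look and compute and a tool call to move; the robot and the scene stay as the last step left them, time stands still between calls to the robot, and variables do not carry over. Pictures are saved under pics/ and viewed, at most 10 in all, crops included, and the job is handed in when it is done.

Besides the shell and the picture viewer there is one more tool, called as name(argument=value, ...) on one line, values as JSON. drive_tool: Moves the arm, as the interface text tells. Its arguments: {"type":"object","properties":{"plan":{"type":"array"}},"required":["plan"]}

```bash
mkdir -p pics; cat > h.py <<'E'
from bench import *
import numpy as np, cv2
def save(n,im): cv2.imwrite('pics/'+n,im[:,:,::-1])
def cloud(name,depth,st=None):
    m=camera_model(name); v,u=np.mgrid[0:400,0:640]
    c=np.stack([(u-m['cx'])/m['fx']*depth,(v-m['cy'])/m['fy']*depth,depth],-1)
    if 'R' in m: return (c-np.array(m['t']))@np.array(m['R'])
    from scipy.spatial.transform import Rotation as Ro
    M=np.array(m['mount']); p=c@M[:3,:3].T+M[:3,3]
    return p@Ro.from_quat(st['ee_rot']).as_matrix().T+np.array(st['position'])
E
python3 - <<'E'
from h import *
print(read_state())
out=[]
for n in('scene','side'):
    im,d=get_image(n); np.savez('pics/'+n,im=im,d=d); out.append(im)
    m=camera_model(n); print(n,m['fx'],-np.array(m['R']).T@m['t'], m['R'][2])
save('a.png',out[0]);save('b.png',out[1])
E
```

```text
{'clock': 0.0, 'joints': array([-9.49403149e-01,  3.85594668e-01,  6.64926384e-03, -4.94185375e-04,
       -1.19401140e+00, -2.58602560e-01]), 'joint_vel': array([1.42920917e-03, 2.80811233e-04, 5.01182988e-05, 2.46963027e-04,
       2.68334416e-04, 1.59004121e-03]), 'joint_efforts': array([-4.70505202e-04, -3.92289126e+01,  1.88393748e+01,  4.18629795e+00,
       -4.84386866e-03,  1.21503942e-05]), 'position': array([ 221.61931124, -583.77395406,  230.20846848]), 'ee_rot': array([-1.80312388e-01,  9.83608775e-01,  1.07516788e-03, -2.52326425e-04]), 'contact_force': array([-0.08568282, -0.4810422 ,  0.57933206]), 'wrist_torque': array([ 0.01445705, -0.0070573 ,  0.02830963]), 'grasp_force': 0.0, 'gripper_width': 85.18057617729636}
scene 461.96650947666825 [1031.7502402  -576.03929947 1298.94335994] [-0.33220581  0.46776258 -0.81904668]
side 444.08466069876965 [ 216.20673777 1258.59110167 1329.3028593 ] [ 0.20195844 -0.67744878 -0.70730188]
```

View pics/a.png

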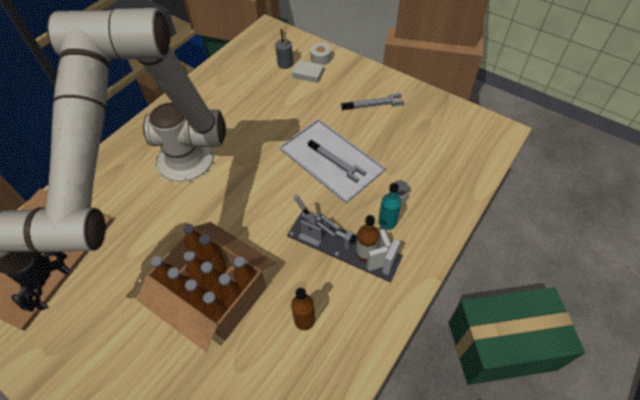

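View pics/b.png

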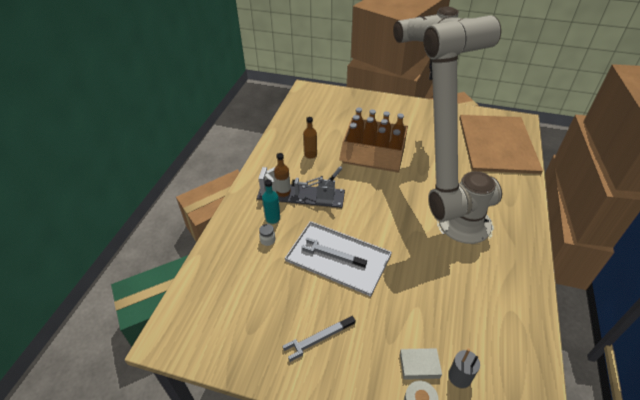

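Scene picture: the bar lies in the tray at about (337,158), and a look-alike is on the bare bench at (372,102), the side view's (320,338). Brown labelled bottle in the jig at (368,240), turquoise look-alike at (390,207), spare at (303,310), jar at (400,188), carton at (205,275). In the side view the bar is at (335,253) in the tray. My candidate is the tray bar, to be checked by distance to the base and in a close crop.

```bash
cat > m.py <<'E'
from h import *
out=[]
for n,boxes in (('scene',dict(bar=(295,370,130,190),bar2=(338,408,88,115),tray=(275,390,115,205),jig=(280,410,185,285),spare=(285,320,285,332),jar=(385,415,178,200))),
          ('side',dict(bar=(298,370,232,270),bar2=(280,360,312,365),tray=(280,395,220,298),jig=(250,350,160,210),spare=(295,322,115,165),jar=(255,278,220,248)))):
    z=np.load(f'pics/{n}.npz'); P=cloud(n,z['d']); im=z['im']; ok=z['d']>0
    for k,(a,b,c,e) in boxes.items():
        p=P[c:e,a:b].reshape(-1,3); q=im[c:e,a:b].reshape(-1,3).astype(int); o=ok[c:e,a:b].ravel(); p=p[o];q=q[o]
        sat=q.max(1)-q.min(1)
        if k=='tray': s=(sat<30)&(p[:,2]<40)&(p[:,2]>-8)&(q.max(1)>60)
        elif k.startswith('bar'): s=(p[:,2]>(17 if k=='bar' else 12))&(p[:,2]<45)
        elif k=='jig': s=(p[:,2]>4)&(p[:,2]<19)&(sat<30)
        else: s=p[:,2]>25
        p=p[s]
        r=cv2.minAreaRect(p[:,:2].astype(np.float32))
        print(n,k,len(p),'z',np.percentile(p[:,2],[5,50,95]).round(),'rect',np.round(r[0]),np.round(r[1]),round(r[2],1))
    # handle: points with z>90 in jig box, grey
    a,b,c,e=boxes['jig']; p=P[c:e,a:b]; q=im[c:e,a:b].astype(int)
    w=(slice(190-185,230-185),slice(5,45)) if n=='scene' else (slice(0,30),slice(60,100))
    p=p[w].reshape(-1,3); p=p[(p[:,2]>75)&(p[:,2]<230)]; p=p[np.argsort(p[:,2])]
    print('handle',len(p)); print(p[::max(1,len(p)//8)].round())
    out.append(cv2.resize(im[(110 if n=='scene' else 130):][:180,(270 if n=='scene' else 245):][:,:150],None,fx=2.66,fy=3,interpolation=2))
save('c.png',np.hstack(out))
E
python3 m.py
```

```text
scene bar 539 z [18. 24. 31.] rect [440. 290.] [203. 340.] 79.1
scene bar2 386 z [13. 21. 26.] rect [414. 610.] [244.  59.] 44.0
scene tray 4325 z [-1.  5. 25.] rect [432. 300.] [219. 360.] 79.1
scene jig 1895 z [ 6. 12. 17.] rect [654. 140.] [357. 340.] 8.0
scene spare 740 z [ 41. 134. 206.] rect [ 711. -244.] [61. 54.] 46.1
scene jar 370 z [ 38. 138. 206.] rect [731. 236.] [ 52. 154.] 10.9
handle 370
[[565. -17.  75.]
 [569.  -1.  82.]
 [550.  26.  87.]
 [584.  -1.  95.]
 [580.  27. 105.]
 [552.   9. 111.]
 [544.   5. 130.]
 [526.   2. 157.]
 [515.  -0. 183.]]
side bar 448 z [18. 24. 30.] rect [464. 280.] [263. 172.] 16.0
side bar2 626 z [14. 20. 26.] rect [420. 614.] [244.  53.] 47.2
side tray 4277 z [-2.  4. 23.] rect [444. 290.] [221. 350.] 78.7
side jig 805 z [ 6. 11. 17.] rect [693.  27.] [192. 415.] 83.0
side spare 405 z [ 34. 113. 202.] rect [ 710. -224.] [54. 61.] 87.0
side jar 241 z [28. 60. 68.] rect [728. 268.] [ 57. 112.] 18.3
handle 239
[[563.  36.  75.]
 [584.  36.  81.]
 [531.  30.  84.]
 [580.  19.  89.]
 [601.   3.  96.]
 [558.   7. 105.]
 [548.  15. 115.]
 [528.  15. 147.]
 [509.  12. 175.]]
```

View pics/c.png

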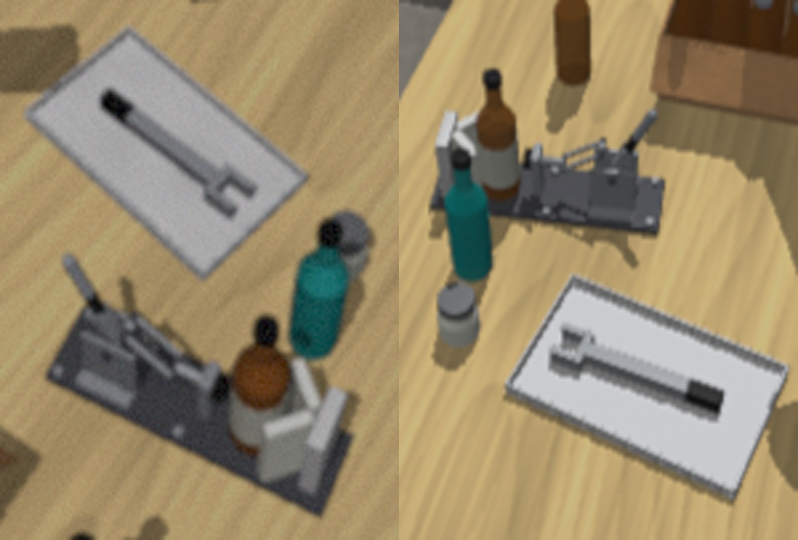

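Crop: the tray bar's black tail is at crop (115,103) and its two-prong fork at (232,190), matching the description. The other fork bar at scene (372,102) measures about 740 mm from the base, against 530 mm for this one, so I take the tray bar. Next I move to a wrist view.

drive_tool(plan=[[[-1,10,20,34,0],[-1,10,20,34,0],[-1,10,20,34,0],[-1,10,20,34,0],[-1,10,20,34,0],[-1,14,38,0,0],[-1,14,38,0,0],[-1,14,38,0,0],[-1,14,38,0,0],[-1,14,38,0,0],[-1,14,38,0,0],[-1,14,38,0,0],[-1,14,38,0,0],[-1,14,38,0,0],[-1,14,38,0,0],[-1,14,38,0,0],[-1,14,38,0,0],[-1,14,38,0,0],[-1,14,38,0,0],[-1,0,0,0,0]]])

```text
clock: 1.77
position: [469.3, 52.9, 399.4]
ee_rot: [-0.183, 0.983, 0.0, -0.001]
contact_force: [-0.5, 0.3, 0.1]
gripper_width: 85.4
grasp_force: 0.0
```

```bash
python3 - <<'E'
from h import *
s=read_state(); im,d=get_image('wrist'); np.savez('pics/w1',im=im,d=d,ee_rot=s['ee_rot'],position=s['position'])
m=camera_model('wrist'); print(s['position'],s['ee_rot'],s['joints'].round(2),m)
P=cloud('wrist',d,s)
for v,u in((50,50),(50,590),(350,50),(350,590),(200,320)): print(v,u,P[v,u].round())
save('w1.png',im)
E
```

```text
[469.30145953  52.85798951 399.40412863] [-1.83241137e-01  9.83067233e-01  4.08780623e-04 -1.15520387e-03] [ 0.46  0.04 -0.02 -0.   -1.51 -1.66] {'fx': 321.1973262107003, 'fy': 321.1973262107003, 'cx': 327.1251822977176, 'cy': 198.5798862845654, 'mount': array([[-4.60066619e-04, -9.52787104e-01, -3.03638802e-01,
         7.75231535e+01],
       [ 9.99997955e-01,  1.59615319e-04, -2.01603054e-03,
        -1.15411622e-01],
       [ 1.96931330e-03, -3.03639109e-01,  9.52785083e-01,
        -1.43280746e+02],
       [ 0.00000000e+00,  0.00000000e+00,  0.00000000e+00,
         1.00000000e+00]])}
50 50 [ 465. -296.  133.]
50 590 [187. 377.   2.]
350 50 [1846. -742. -618.]
350 590 [433. 115. 472.]
200 320 [565.  75.   0.]
```

View pics/w1.png

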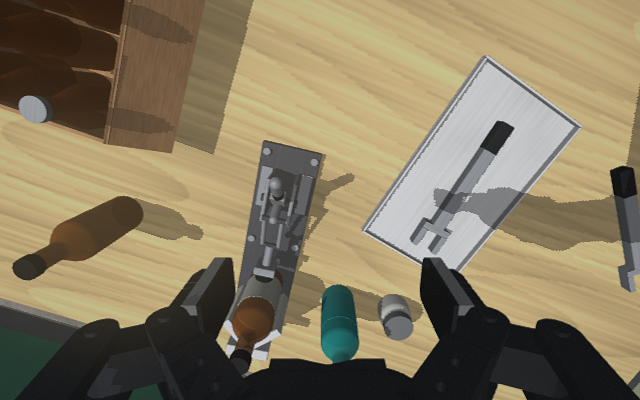

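The wrist picture shows the bar from its tail (502,126) to its prongs (424,245), the tray corners (487,57), (580,127) and (363,232), and the jig plate from (264,141)/(325,153) down to (250,355). The handle's round end is at (277,185). The spare bottle is at (90,230), the jar at (397,315) and the turquoise bottle at (340,325).

```bash
cat > w.py <<'E'
from h import *
import sys
def load(n): return np.load(f'pics/{n}.npz')
def ray(z,uv,h):
    m=camera_model('wrist'); from scipy.spatial.transform import Rotation as Ro
    M=np.array(m['mount']); A=Ro.from_quat(z['ee_rot']).as_matrix(); uv=np.atleast_2d(uv).astype(float)
    c=np.c_[(uv[:,0]-m['cx'])/m['fx'],(uv[:,1]-m['cy'])/m['fy'],np.ones(len(uv))]@(A@M[:3,:3]).T
    o=A@M[:3,3]+z['position']; return o+c*((h-o[2])/c[:,2])[:,None]
if __name__=='__main__':
    z=load('w1'); P=cloud('wrist',z['d'],z); Z=P[...,2]; im=z['im'].astype(int)
    def sel(box,lo,hi):
        M=np.zeros(Z.shape,bool); a,b,c,e=box; M[c:e,a:b]=True; return M&(Z>lo)&(Z<hi)&(z['d']>0)
    def rect(name,M,h):
        v,u=np.nonzero(M); p=ray(z,np.c_[u,v],h); r=cv2.minAreaRect(p[:,:2].astype(np.float32)); 
        print(name,len(u),'z',np.percentile(Z[M],[5,50,95]).round(1),np.round(r[0],1),np.round(r[1],1),round(r[2],1)); return p
    print('noise',np.std(Z[160:190,180:200]),np.median(Z[160:190,180:200]))
    sat=im.max(2)-im.min(2)
    M=np.zeros((400,640),np.uint8); M[50:272,358:585]=(sat[50:272,358:585]<28)
    n,l,s,_=cv2.connectedComponentsWithStats(M); T=l==1+np.argmax(s[1:,4]); rect('tray',T,18)
    print(ray(z,[(487,57),(580,127),(363,232)],18).round(1))
    B=sel((400,525,110,260),18,45); rect('bar',B,27)
    J=np.zeros((400,640),np.uint8); J[135:365,215:330]=(sat[135:365,215:330]<25)&(im.max(2)[135:365,215:330]<110)
    print('plate corners',ray(z,[(264,141),(325,153),(227,345),(268,360)],12).round(1))
    print('corner screws', ray(z,[(267,150),(314,161)],14).round(1))
    H=sel((255,330,150,240),90,215); v,u=np.nonzero(H); o=np.argsort(Z[H]); q=P[H][o]; print(len(q)); print(np.c_[q,u[o],v[o]][::max(1,len(q)//12)].round(0))
    print('V',ray(z,[(227,325),(268,350)],112).round())
    save('c2.png',cv2.resize(im[130:370,200:350].astype(np.uint8),None,fx=2.5,fy=2.5,interpolation=2))
    print(np.percentile(P[sel((0,175,0,130),30,300)],[1,99],axis=0).round(),'spare',np.median(P[sel((10,140,195,280),20,250)],axis=0).round())
E
python3 w.py
```

```text
noise 53.915758672893936 1.0490649091968294
tray 23939 z [ 2.6  4.5 26.5] [442.4 289.6] [205.2 346.3] 79.3
[[257.5 228.1  18. ]
 [294.7 418.4  18. ]
 [587.5 165.8  18. ]]
bar 2462 z [18.5 25.8 27.6] [467.4 282.6] [196.4 273.6] 79.2
plate corners [[499.  -47.4  12. ]
 [481.5  53.   12. ]
 [917.6   7.5  12. ]
 [923.7  96.7  12. ]]
corner screws [[510.9 -38.1  14. ]
 [500.2  40.6  14. ]]
737
[[617.  31.  90. 280. 238.]
 [571.  15.  95. 279. 209.]
 [605.   4.  99. 264. 228.]
 [574.  10. 103. 274. 212.]
 [581.   1. 107. 266. 215.]
 [579.  26. 109. 283. 220.]
 [583.  17. 110. 276. 221.]
 [585.  15. 112. 274. 222.]
 [543.  11. 128. 279. 198.]
 [528.   6. 157. 276. 193.]
 [506.   9. 175. 282. 182.]
 [514.  -1. 179. 271. 186.]
 [510.   5. 182. 277. 185.]]
V [[781.   0. 112.]
 [805.  77. 112.]]
[[ 373. -374.   37.]
 [ 553. -176.  196.]] spare [ 695. -229.  132.]
```

View pics/c2.png

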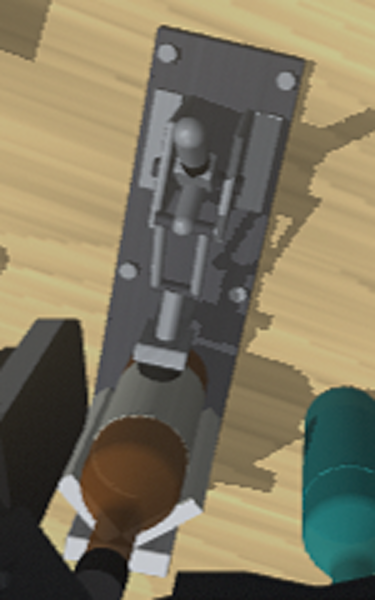

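The crop confirms the V block, the bottle short of it and the handle's end at crop (188,133). Near plate corners are at crop (162,27) and (313,63).

```bash
python3 - <<'E'
from w import *
z=load('w1'); im=z['im'].astype(int); P=cloud('wrist',z['d'],z); Z=P[...,2]
L=ray(z,[(264.8,140.8),(238,284)],12); R=ray(z,[(325.2,155.2),(285.6,318)],12)
for a,b in(L,R): d=b-a; print('edge',np.degrees(np.arctan2(d[1],d[0])),np.linalg.norm(d))
# bar: z>20 and away from tray rim
M=np.zeros((400,640),np.uint8); M[112:262,400:525]=(Z[112:262,400:525]>20)&(Z[112:262,400:525]<40)
M=cv2.morphologyEx(M,cv2.MORPH_OPEN,np.ones((3,3),np.uint8))
n,l,s,_=cv2.connectedComponentsWithStats(M); i=1+np.argmax(s[1:,4]); print(s[1:])
v,u=np.nonzero(l==i); p=ray(z,np.c_[u,v],27)[:,:2]; r=cv2.minAreaRect(p.astype(np.float32)); print('bar',r)
# shank axis
c=p.mean(0); w=np.linalg.svd(p-c,full_matrices=False)[2][0]; w*=np.sign(w[0]); t=(p-c)@w
k=(t>t.min()+8)&(t<t.max()-62); q=p[k]; c2=q.mean(0); w=np.linalg.svd(q-c2,full_matrices=False)[2][0]; w*=np.sign(w[0]); t=(p-c2)@w
print('yaw',np.degrees(np.arctan2(w[1],w[0])),'len',np.ptp(t),'width',np.ptp((q-c2)@[-w[1],w[0]]),'grip',c2+w*(t.min()+110),c2+w*(t.max()-135))
E
```

```text
edge 7.208854623642851 277.12885689331705
edge 7.399065843593159 331.1567903037146
[[ 413  122  101  132 2151]]
bar ((453.3116760253906, 288.8846435546875), (52.617767333984375, 243.61839294433594), 83.39379119873047)
yaw -6.93030958811115 len 243.7474393898233 width 25.56914058233015 grip [441.61031317 290.5756785 ] [440.3669042  290.72681496]
```

Bar grip is at about (441,290.6) with yaw −7°, and the jig yaw is about +7.5°. I approach above the bar.

drive_tool(plan=[[[-1,-3,24,-20,-3],[-1,-3,24,-20,-3],[-1,-3,24,-20,-3],[-1,-3,24,-20,-3],[-1,-3,24,-20,-3],[-1,-3,24,-20,-3],[-1,-3,24,-20,-3],[-1,-3,24,-20,-3],[-1,-3,24,-20,-2],[-1,-2,24,-20,-2],[-1,0,0,0,0],[-1,0,0,0,0],[-1,0,0,0,0]]])

```text
clock: 2.9
position: [439.2, 286.9, 201.8]
ee_rot: [0.063, 0.998, -0.0, 0.0]
contact_force: [0.0, -0.3, -0.2]
gripper_width: 85.3
grasp_force: 0.0
```

```bash
cat > bar.py <<'E'
from w import *
def bar(n,lo,top,vis=0,box=(0,640,0,400)):
    s=read_state(); im,d=get_image('wrist'); np.savez('pics/'+n,im=im,d=d,ee_rot=s['ee_rot'],position=s['position']); z=load(n)
    P=cloud('wrist',d,z); Z=P[...,2]; print(s['position'],s['ee_rot'].round(4),s['contact_force'].round(1),s['joints'].round(2))
    if vis: save(n+'.png',im)
    return z,im,P
E
python3 - <<'E'
from bar import *
z,im,P=bar('w2',0,0,1)
s=read_state();print(s['clock'],s['position'])
E
```

```text
[439.19889667 286.9053511  201.83875183] [ 6.30e-02  9.98e-01 -1.00e-04  2.00e-04] [ 0.  -0.3 -0.2] [ 0.89  0.24 -0.28  0.   -1.05 -2.59]
2.95 [439.36495517 286.9004855  202.32562885]
```

View pics/w2.png

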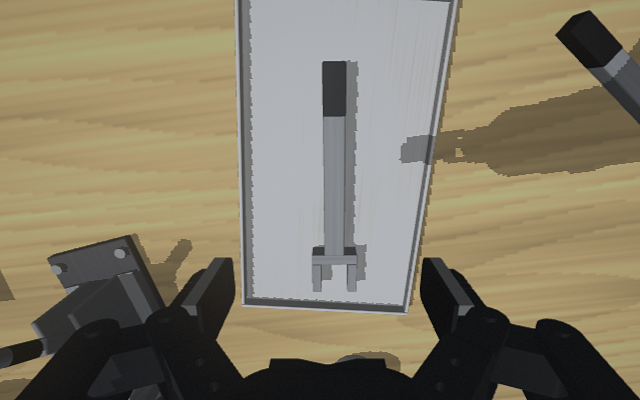

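The bar runs nearly straight down the image, from its tail (334,62) to the prong ends (334,291), with its crosspiece at (334,254).

```bash
python3 - <<'E'
from w import *
z=load('w2'); p=ray(z,[(334,62),(335.5,250),(315,291),(352.5,291),(323,62),(346,62),(323,100),(346,100)],27)[:,:2]; print(p.round(1))
f=(p[2]+p[3])/2; d=f-p[0]; print(np.linalg.norm(d),np.degrees(np.arctan2(d[1],d[0])), p[0]+d/np.linalg.norm(d)*110)
d=p[1]-p[0];print(np.degrees(np.arctan2(d[1],d[0])),np.linalg.norm(d))
print(ray(z,[(244,305),(408,313),(236,3),(458,0)],18).round(1))
E
```

```text
[[333.8 306. ]
 [523.1 284.9]
 [571.8 255.4]
 [577.1 298. ]
 [332.5 296. ]
 [335.2 316.9]
 [365.5 291.7]
 [368.3 313.3]]
242.40259349359275 -6.94382113046628 [443.01505786 292.73358051]
-6.380877050291372 190.44514907140663
[[586.3 167.3  18. ]
 [622.1 361.3  18. ]
 [273.5 225.1  18. ]
 [296.3 422.1  18. ]]
```

drive_tool(plan=[[[-1,1,2,-30,0],[-1,1,2,-30,0],[-1,1,1,-30,0],[-1,0,0,-30,0],[-1,0,0,-30,0],[-1,0,0,-25,0],[-1,0,0,-15,0],[-1,0,0,-4,0],[-1,0,0,0,0],[-1,0,0,0,0],[1,0,0,0,0],[1,0,0,0,0],[1,0,0,0,0],[1,0,0,0,0],[1,0,0,0,0],[1,0,0,0,0],[1,0,0,0,0],[1,0,0,0,0]]])

```text
clock: 4.45
position: [442.1, 293.2, 8.0]
ee_rot: [0.063, 0.998, 0.0, 0.0]
contact_force: [-1.0, -0.5, 5.2]
gripper_width: 21.3
grasp_force: 60.1
```

drive_tool(plan=[[[1,0,0,15,0],[1,0,0,25,0],[1,0,0,30,0],[1,0,0,30,0],[1,0,0,30,0],[1,0,0,35,0],[1,0,0,35,0],[1,-5,-20,10,0],[1,-6,-28,10,1.4],[1,-6,-30,0,2],[1,-6,-30,0,2],[1,-6,-30,0,2],[1,-6,-30,0,2],[1,-6,-30,0,2],[1,-6,-30,0,2],[1,-6,-30,0,1],[1,-6,-28,0,0],[1,-6,-20,0,0],[1,-6,0,0,0],[1,0,0,0,0]]])

```text
clock: 6.12
position: [368.7, -14.4, 226.2]
ee_rot: [-0.061, 0.998, 0.0, -0.002]
contact_force: [0.2, 0.3, -2.9]
gripper_width: 20.6
grasp_force: 59.5
```

```bash
python3 - <<'E'
from bar import *
z,im,P=bar('w3',0,0,1)
E
```

```text
[368.65349302 -14.39894736 226.20522084] [-6.130e-02  9.981e-01  1.000e-04 -1.500e-03] [ 0.2  0.3 -2.9] [ 0.41 -0.07 -0.56 -0.   -1.08 -1.86]
```

View pics/w3.png

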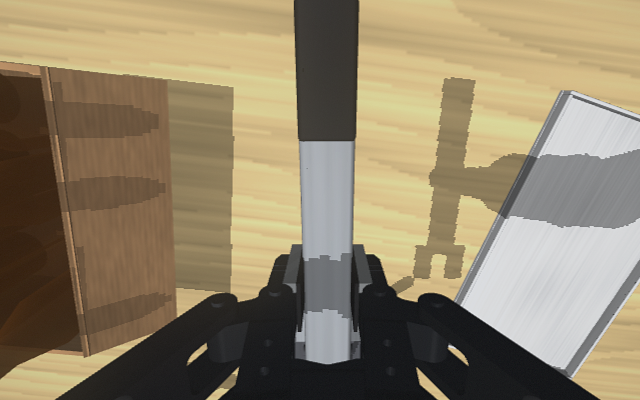

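The wrist picture shows the bar's shank centred at column 327 and running straight, so it is square in the grip; the fork is hidden behind the hand. I now check the handle's lateral position by triangulation before lowering.

```bash
python3 - <<'E'
from w import *
z=load('w1')
L=ray(z,[(264.8,140.8),(238,284)],12); R=ray(z,[(325.2,155.2),(285.6,318)],12)
yaw=np.radians(7.35); ex=np.array([np.cos(yaw),np.sin(yaw)]); ey=np.array([-ex[1],ex[0]])
print('lat L',L[:,:2]@ey,'R',R[:,:2]@ey,'near x',L[0,:2]@ex,R[0,:2]@ex)
piv=np.array([564.6,12.6]); print('piv',piv@ex,piv@ey,'tcp',np.array([368.65,-14.4])@ex,np.array([368.65,-14.4])@ey)
def tri(px):
    A=[];b=[]
    for n,(u,v) in px.items():
        m=camera_model(n); R_=np.array(m['R']); d=R_.T@[(u-m['cx'])/m['fx'],(v-m['cy'])/m['fy'],1]; d/=np.linalg.norm(d); c=-R_.T@np.array(m['t'])
        Q=np.eye(3)-np.outer(d,d); A.append(Q); b.append(Q@c)
    x=np.linalg.lstsq(np.vstack(A),np.hstack(b),rcond=None)[0]; return x,[round(float(np.linalg.norm(q@x-c)),1) for q,c in zip(A,b)]
x,r=tri(dict(scene=(296.3,197.3),side=(340.1,168.7))); print('tip',x.round(1),r,x[:2]@ex,x[:2]@ey)
t=ray(z,[(276.5,184)],178)[0]; print('tip wrist',t.round(1),t[:2]@ex,t[:2]@ey)
out=[]
for n in('scene','side'):
    im,d=get_image(n); np.savez('pics/'+n+'2',im=im,d=d); x0,y0=(215,130) if n=='scene' else (285,120)
    out.append(cv2.resize(im[y0:y0+120,x0:x0+110],None,fx=3.6,fy=4.5,interpolation=2))
save('d.png',np.hstack(out))
E
```

```text
lat L [-109.5683837  -110.27151382] R [-7.72016227 -7.4297869 ] near x 488.50547508974 488.0494181351161
piv 561.5727034075603 -59.732895355275694 tcp 363.7786751760251 -61.44312807121708
tip [511.3   3.4 168.8] [0.9, 0.9] 507.5064961902347 -62.07173200873045
tip wrist [510.    4.2 178. ] 506.3388552554283 -61.04545829409413
```

View pics/d.png

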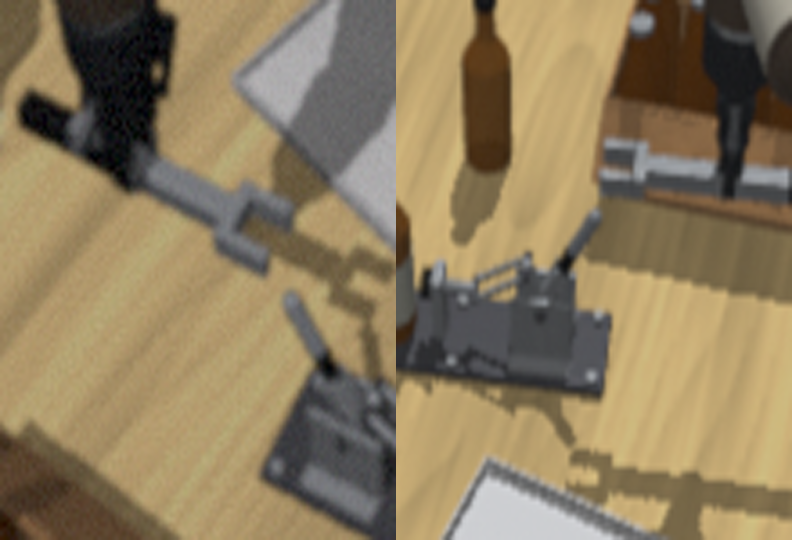

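Crop: the fork tips (scene crop (269,236)) line up with the handle's tip (292,300) along the jig axis. Lateral error is about 1 mm and the throat is about 100 mm short of the pivot. Lowering to push height.

drive_tool(plan=[[[1,0,1,-15,0.3],[1,0,0,-25,0],[1,0,0,-25,0],[1,0,0,-15,0],[1,0,0,-6,0],[1,0,0,0,0],[1,0,0,0,0]]])

```text
clock: 6.85
position: [371.7, -11.7, 141.8]
ee_rot: [-0.066, 0.998, -0.0, 0.0]
contact_force: [0.6, 0.7, -2.6]
gripper_width: 20.6
grasp_force: 59.4
```

```bash
python3 - <<'E'
from w import *
print(read_state()['position'],read_state()['contact_force'])
out=[]
for n in('scene','side'):
    im,d=get_image(n); x0,y0=(215,130) if n=='scene' else (285,120)
    out.append(cv2.resize(im[y0:y0+120,x0:x0+110],None,fx=3.6,fy=4.5,interpolation=2))
save('e.png',np.hstack(out))
E
```

```text
[371.73275904 -11.6781603  141.76106966] [ 0.56121513  0.65629486 -2.61104249]
```

View pics/e.png

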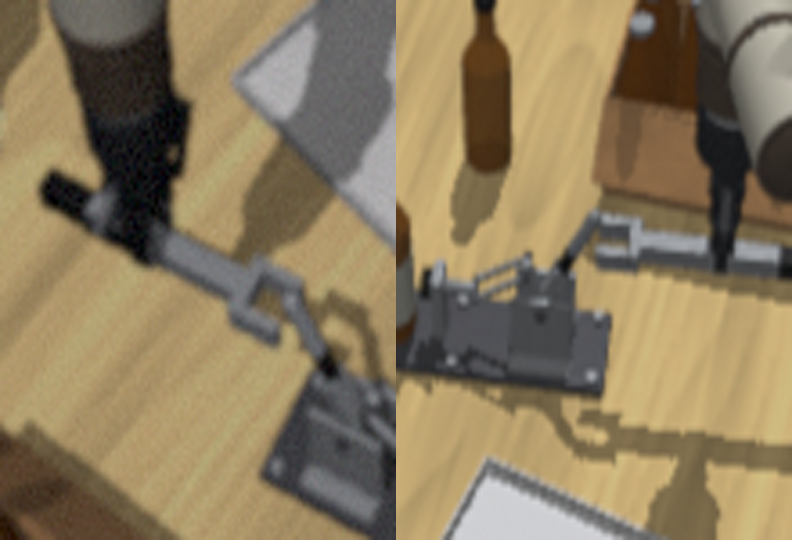

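Crop: the handle's end (scene crop (292,290), side crop (592,220)) sits between the two prongs, with no contact force. Pushing along the jig's x.

drive_tool(plan=[[[1,12,1.5,0,0],[1,12,1.5,0,0],[1,12,1.5,0,0],[1,12,1.5,0,0],[1,12,1.6,0,0],[1,12,1.6,0,0],[1,12,1.6,0,0],[1,12,1.6,0,0],[1,12,1.6,0,0],[1,0,0,0,0],[1,0,0,0,0]]])

```text
clock: 7.87
position: [476.3, 0.3, 140.1]
ee_rot: [-0.064, 0.998, -0.001, -0.005]
contact_force: [-8.9, -2.1, 0.2]
gripper_width: 20.5
grasp_force: 59.9
```

drive_tool(plan=[[[1,8,1,0,0],[1,8,1,0,0],[1,8,1,0,0],[1,8,1,0,0],[1,8,1,0,0],[1,6,1,0,0],[1,4,0.5,0,0],[1,0,0,0,0],[1,0,0,0,0]]])

```text
clock: 8.62
position: [529.0, 8.3, 141.2]
ee_rot: [-0.065, 0.998, 0.0, -0.0]
contact_force: [-0.4, 0.2, -3.7]
gripper_width: 20.8
grasp_force: 59.5
```

```bash
python3 - <<'E'
from w import *
s=read_state();print(s['position'],s['contact_force'])
out=[]
for n in('scene','side'):
    im,d=get_image(n); x0,y0=(260,160) if n=='scene' else (245,110)
    out.append(cv2.resize(im[y0:y0+130,x0:x0+160],None,fx=2.5,fy=4,interpolation=2))
save('f.png',np.hstack(out))
E
```

```text
[529.03134648   8.29669669 141.21769396] [-0.37232455  0.22738756 -3.71799483]
```

View pics/f.png

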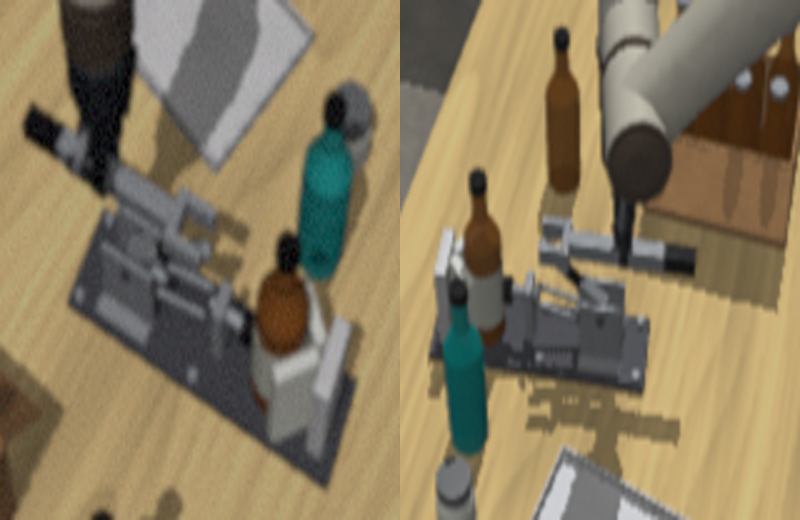

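Crop: the handle lies over towards +x under the fork, the bottle stands upright in the V block at scene crop (283,320), and the push force has gone to zero, so it has snapped over. I pull the bar straight back, lift it and return it to the tray.

drive_tool(plan=[[[1,-8,-1,0,0],[1,-16,-2,0,0],[1,-20,-2.6,0,0],[1,-24,-3,0,0],[1,-24,-3,0,0],[1,-20,-2.5,10,0],[1,0,0,25,0],[1,0,0,30,0],[1,0,0,30,0],[1,5,20,0,-1],[1,5,30,0,-2],[1,5,32,0,-2],[1,5,32,0,-2],[1,5,32,0,-2],[1,5,32,0,-2],[1,0,32,0,-2],[1,0,32,0,-1.7],[1,0,28,0,0],[1,0,20,0,0],[1,0,0,0,0]]])

```text
clock: 10.38
position: [446.3, 287.1, 235.9]
ee_rot: [0.061, 0.998, 0.001, 0.0]
contact_force: [0.2, -0.9, -2.9]
gripper_width: 20.8
grasp_force: 59.6
```

drive_tool(plan=[[[1,0,0,0,0],[1,0,0,0,0]]])

```text
clock: 10.55
position: [446.0, 283.3, 236.1]
ee_rot: [0.063, 0.998, -0.0, -0.0]
contact_force: [-0.3, 0.1, -3.4]
gripper_width: 20.8
grasp_force: 59.6
```

drive_tool(plan=[[[1,-1,3,-25,0],[1,-1,3,-33,0],[1,-1,3,-33,0],[1,-1,0,-33,0],[1,0,0,-33,0],[1,0,0,-25,0],[1,0,0,-20,0],[1,0,0,-10,0],[1,0,0,-6,0],[1,0,0,-4,0],[1,0,0,-3,0],[1,0,0,0,0],[1,0,0,0,0]]])

```text
clock: 11.63
position: [443.3, 293.6, 12.3]
ee_rot: [0.063, 0.998, 0.001, 0.001]
contact_force: [0.2, 0.3, -2.1]
gripper_width: 20.8
grasp_force: 59.5
```

drive_tool(plan=[[[1,0,0,-2,0],[1,0,0,-1.5,0],[1,0,0,0,0],[1,0,0,0,0]]])

```text
clock: 11.97
position: [443.0, 293.3, 8.0]
ee_rot: [0.063, 0.998, 0.0, 0.0]
contact_force: [0.1, 0.2, -2.5]
gripper_width: 20.7
grasp_force: 59.7
```

drive_tool(plan=[[[1,0,0,-1,0],[1,0,0,0,0],[0.3,0,0,0,0],[-0.2,0,0,0,0],[-1,0,0,0,0],[-1,0,0,0,0],[-1,0,0,0,0],[-1,0,0,0,0],[-1,0,0,0,0],[-1,0,0,10,0],[-1,0,0,25,0],[-1,0,0,35,0],[-1,0,0,38,0],[-1,0,0,38,0],[-1,0,0,38,0],[-1,-10,0,35,0],[-1,-10,0,30,0],[-1,0,0,0,0],[-1,0,0,0,0]]])

```text
clock: 13.55
position: [422.9, 293.6, 258.8]
ee_rot: [0.063, 0.998, 0.003, 0.002]
contact_force: [-0.2, 0.1, -0.7]
gripper_width: 85.5
grasp_force: 0.0
```

```bash
python3 - <<'E'
from bar import *
z,im,P=bar('w5',0,0); Z=P[...,2]; ok=z['d']>0
print(read_state()['gripper_width'])
M=(ok&(Z>19)&(Z<40)&(np.abs(P[...,0]-443)<160)&(np.abs(P[...,1]-291)<70)).astype(np.uint8)
M=cv2.morphologyEx(M,cv2.MORPH_OPEN,np.ones((3,3),np.uint8)); n,l,s,_=cv2.connectedComponentsWithStats(M); i=1+np.argmax(s[1:,4]); v,u=np.nonzero(l==i)
p=ray(z,np.c_[u,v],27); r=cv2.minAreaRect(p[:,:2].astype(np.float32)); print('bar',s[1:],r,np.percentile(Z[l==i],[2,50,98]).round(1))
tr=np.array([443,290.5]); a=np.radians(-10.6); e=np.array([[np.cos(a),np.sin(a)],[-np.sin(a),np.cos(a)]])
print('in tray frame',((cv2.boxPoints(r)-tr)@e.T).round())
# bottle, seat, handle from scene/side depth
yw=np.radians(7.35); ex=np.array([np.cos(yw),np.sin(yw)]); ey=np.array([-ex[1],ex[0]]); o=ex*563.3-ey*59.5
for nme in('scene','side'):
    im,d=get_image(nme)
    for t,(I,D) in dict(before=(np.load(f'pics/{nme}.npz')['im'],np.load(f'pics/{nme}.npz')['d']),now=(im,d)).items():
        Q=cloud(nme,D); J=np.stack([(Q[...,:2]-o)@ex,(Q[...,:2]-o)@ey,Q[...,2]],-1); I=I.astype(int)
        br=(D>0)&(I[...,0]>I[...,2]+25)&(I.max(2)<150)&(J[...,0]>130)&(J[...,0]<240)&(abs(J[...,1])<45)
        for lo,hi in((120,160),(175,215)):
            k=br&(J[...,2]>lo)&(J[...,2]<hi); print(nme,t,'bottle z',lo,k.sum(),np.median(J[k],axis=0).round(1))
        k=(D>0)&(abs(J[...,1])<14)&(J[...,2]>100)&(J[...,2]<200)&(J[...,0]>-90)&(J[...,0]<125)
        q=J[k]; q=q[np.argsort(q[:,2])][-15:]; print('  handle top',k.sum(),np.median(q,axis=0).round(0))
E
```

```text
[422.90971061 293.62916758 258.79093279] [0.0626 0.998  0.0025 0.0017] [-0.2  0.1 -0.7] [ 0.92  0.17 -0.22 -0.   -1.17 -2.62]
85.82231184084436
bar [[ 310   83   38  195 3778]] ((454.2911071777344, 292.2733154296875), (49.264583587646484, 243.19189453125), 82.6751708984375) [24.4 26.7 28.4]
in tray frame [[-109.  -28.]
 [ 134.  -14.]
 [ 131.   35.]
 [-112.   21.]]
scene before bottle z 120 276 [185.3 -17.4 145.9]
scene before bottle z 175 51 [180.5 -10.9 191.9]
  handle top 186 [-56.  -7. 180.]
scene now bottle z 120 264 [199.9 -19.6 146. ]
scene now bottle z 175 44 [196.7 -12.9 190.2]
  handle top 112 [ 94.  -6. 145.]
side before bottle z 120 144 [173.6  22.3 142.3]
side before bottle z 175 42 [176.7  11.9 193.5]
  handle top 97 [-53.   2. 175.]
side now bottle z 120 152 [188.4  21.5 142.1]
side now bottle z 175 41 [193.6   9.5 191.1]
  handle top 76 [ 94.   4. 139.]
```

```bash
python3 -c "
from bench import *
print(job_done())"
```

```text
the job is handed in; nothing more can be done
None
```

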